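Tap the glued tops of three model buildings home

ROBOT

A 6-joint arm with a two-finger parallel gripper is mounted at the origin on the work surface. World frame = base frame: x ahead of the robot, y to its left, z up, the work surface at z = 0. Lengths are in m, angles in rad, forces in N, time in s.
With the tool pointing down it reaches from about 0.325 to 0.775 m from the base axis. Payload 5.5 kg.
Tool frame: the origin (TCP) lies at the very end of the fingers, on their centre line; the grasp point (between the pads) lies 19 mm behind it; z points along the fingers, x is the direction in which the jaws open and shut, and the axes are right-handed (so a half turn about z gives the same grasp; the last joint's range is limited). The gripper opens to 88 mm and grips with 3 to 60 N. Pads are 20 mm wide; open, the fingers measure 115 mm over their backs; the gripper's body (75 mm by 178 mm) begins 61 mm behind the grasp point.
Start: joints at [1.105, 0.091, 1.231, -0, 1.82, -0.057], TCP at [0.239, 0.551, 0.223] pointing down, gripper open.
Joint ranges: [-2.87, 2.87], [-0.86, 2.18], [0.17, 2.46], [-1.51, 4.65], [0.06, 2.69], [-2.65, 2.65]. Speed limits (rad/s): [2.57, 2.57, 3.01, 3.14, 3.14, 3.14].

INTERFACE

Orientations are given as a rotation vector (axis times angle).
In Python, from station import env gives the robot as it stands. The module is installed in compiled form; this text tells all that it offers.
- The arm moves only by the tool send_rows, never from a script. Its argument "increments" is one flat list of numbers, 7 for each row, row after row: the finger opening in cm, from 0 to 8.78, then the shift along the tool's x, y, z in cm, then the turn, a rotation vector about the tool's x, y, z in degrees. A call has 1 to 20 rows; each row is the pose to reach, as a shift and turn from the pose commanded when the call began, along the tool's axes at that moment; what a row does not reach only later rows make up. A row lasts 1/8 s, in which the tool goes at most 62.5 mm and 10.7 degrees, less where a joint would pass 70% of its speed; a pose out of reach is approached as far as the arm can. A call with a gripper value outside its range is refused whole. The fingers move at their own pace and stop on an object; the grip force is fixed at half the most. Time passes only in rows, so rows that repeat a pose let the fingers close. It gives the time, the measured TCP pose, the force and the opening at its end, in the units of the state.
- env.state(): the state, without advancing time (a new reading comes with each control period).
- env.read_camera(name): name is "side" or "top" or "wrist"; returns the picture (384x512x3 uint8, red, green, blue); there is no depth.
- env.camera_info(name): a dict with "K" (3x3 intrinsics, pixels), "eye" and "rotation" of the camera in the world. Camera axes: x right, y down, z forward; pixel columns grow to the right and rows downward; lengths in m; the calibration is good to about 2 mm. The wrist camera is an equidistant fisheye: a pixel r from the principal point sees the ray r / f radians off the axis. A picture is of the moment at which its call begins: read the wrist's pose just before it. camera_info takes no time and is no camera call; for the wrist camera it gives the pose at the moment of the call.
- env.close_job(): hands the job in, once; it reports no verdict.
Trained networks look in the newest picture that a camera, given by its name, has taken for a name from the list of things; names that differ only in an ending like _2 or _b are one class to them, and where a whole thing is asked for, a point or a joint stands for the part that bears it (a point fixed in the world has none). Each returns a list of dicts, best first, with "confidence" (0 to 1); they miss things now and then, are a little off and sometimes report something else, mostly with a low value. They report only what shows in the picture. A call takes as long as a camera call. They do not tell look-alikes from the thing itself.
- env.outline_of(camera, query): "region" (384x512 bool, what is visible of it).
- env.tip_of(camera, query): "location" ([x, y, z] in m, in world coordinates, good to about 4 mm: a listed point, or the origin of a listed thing).
The state is a dict: "time": time; "qpos": joint angles; "dq": joint speeds; "tau": joint torques, N m; "tcp_pos": TCP position; "ee_rot": TCP orientation; "ft_force": force on the tool from outside, world axes, zero at the start; "torque": the same for the moment, N m; "opening": finger opening in m.
Only numpy, scipy, OpenCV 4.12 (cv2) and the standard library are available. Lean on these libraries where they do the work, as an engineer would, in place of code of your own. Each camera call takes 0.05 s, during which the arm holds its last target.

TASK

The top pieces of three model buildings have just been glued and still stand a little proud. Tap each one gently down with a fingertip, without gripping or lifting anything, until it is fully home, in the order they were glued: first the cottage's chimney, then the round tower's cap, then the gateway's coping block. Do not lift, tip or shove the buildings, and leave the glue bottle, jar and brush where they are.

Things in the scene. Friction and masses are not known exactly. Their poses are not given: they have to be found in the camera images.
- cottage: model cottage, brown stone walls 84 x 94 mm (x, y) and a pitched plank roof with its ridge along y, eaves 106 mm long; its chimney stands on a square pad (46 mm seat pad, top 104 mm above the table) at the middle of the ridge; loose on the table, 0.55 kg nominal; origin at the centre of its underside, z up
- chimney (a joint): the cottage's chimney: down-travel in m: 0 = standing 12 mm proud, 0.012 = fully home, gap closed; starts 0 to 0.003; moves straight down only, against a steady friction of about 3 N, does not spring back, and stops at 12 mm on its light seat pad; the pad is sprung: pushed further with more than about 4.5 N, pad and piece together yield up to 6 mm, 3 N per mm, and come back up when released
- chimney_top (a point): centre of the chimney's flat square top, 42 x 42 mm; moves with it; 160 mm above the table when fully proud, 148 mm when home; z up
- tower: model round stone tower, 92 mm in diameter at the foot, 92 mm high to the top of the round seat pad (76 mm) under its cap, cap over its middle; loose on the table, 0.55 kg nominal; origin at the centre of its underside, z up
- cap (a joint): the tower's round cap (72 mm brim tapering to the top): down-travel in m: 0 = standing 12 mm proud, 0.012 = fully home, gap closed; starts 0 to 0.003; moves straight down only, against a steady friction of about 3 N, does not spring back, and stops at 12 mm on its light seat pad; the pad is sprung: pushed further with more than about 4.5 N, pad and piece together yield up to 6 mm, 3 N per mm, and come back up when released
- cap_top (a point): centre of the cap's flat round top, 46 mm in diameter; moves with it; 130 mm above the table when fully proud, 118 mm when home; z up
- gateway: model gateway, two stone pillars (50 x 30 mm) 50 mm apart along y under a lintel 54 x 114 mm (x, y) carrying a seat pad, 36 x 76 mm, top 78 mm above the table; coping block over its middle; loose on the table, 0.55 kg nominal; origin at the centre of its underside, z up
- coping (a joint): the gateway's coping block, a bar on two dowels: down-travel in m: 0 = standing 12 mm proud, 0.012 = fully home, gap closed; starts 0 to 0.003; moves straight down only, against a steady friction of about 3 N, does not spring back, and stops at 12 mm on its light seat pad; the pad is sprung: pushed further with more than about 4.5 N, pad and piece together yield up to 6 mm, 3 N per mm, and come back up when released
- coping_top (a point): centre of the coping block's flat top, 30 mm (x) x 70 mm (y) in the gateway's frame; moves with it; 112 mm above the table when fully proud, 100 mm when home; z up
- glue: bystander: closed glue bottle, 54 mm in diameter, 130 mm high, standing; origin at its underside
- jar: bystander: closed jar, 56 mm in diameter, 75 mm high, standing; origin at its underside
- brush: bystander: paint brush 190 mm long lying along its own x; origin near its middle, at its underside
There are look-alikes about, which are no part of the job. Leave any red look-alike of the cottage alone. Leave any yellow look-alike of the tower alone.

How it is judged:
By the outcome, as a careful person would: the job done as asked, in the order asked, and still so for the second after the job is handed in, with the robot touching nothing.
It also fails if it takes over 67 s, if anything falls off the work surface, if the arm or the gripper's body presses on something with over 40 N, if the wrist force passes 120 N, or if a joint passes its speed limit or range.

## Working session

There is one attempt and no reset: what is moved stays moved. The work goes in short steps, Python scripts to look and compute and a tool call to move; the robot and the scene stay as the last step left them, time stands still between calls to the robot, and variables do not carry over. Pictures are saved under pics/ and viewed, and the job is handed in when it is done.

Besides the shell and the picture viewer there is one more tool, called after ">>>" as name(argument=value, ...) on one line, values as JSON. send_rows: Moves the arm, as the interface text tells. Its arguments: {"type":"object","properties":{"increments":{"type":"array"}},"required":["increments"]}

```bash
mkdir -p pics; cat > h.py <<'E'
import numpy as np, cv2
from station import env
def save(n,f):
    im=env.read_camera(n); cv2.imwrite('pics/'+f,im[:,:,::-1]); return im
E
python3 - <<'E'
from h import *
s=env.state(); print(s)
for c in ('top','side'):
    save(c,c+'0.png'); i=env.camera_info(c); print(c,i)
    for q in ('chimney_top','cap_top','coping_top','cottage','tower','gateway','glue','jar','brush'):
        for d in env.tip_of(c,q): print(c,q,round(d['confidence'],2),np.round(d['location'],4))
print(env.state()['time'])
E
```

```text
{'time': 0.0, 'qpos': array([ 1.10529216e+00,  9.18651462e-02,  1.23187149e+00,  3.10702152e-05,
        1.81983491e+00, -5.67115450e-02]), 'dq': array([ 0.00069179,  0.00011105,  0.00028134,  0.00058897, -0.00043323,
        0.00042463]), 'tau': array([ 1.03416434e-03, -4.46465528e+01, -4.06441319e+01,  6.98813866e-02,
        2.97232973e-02, -1.73336530e-04]), 'tcp_pos': array([0.23836156, 0.55028728, 0.22151127]), 'ee_rot': array([ 2.6252849 ,  1.72377976, -0.00271376]), 'ft_force': array([-0.0912884 , -0.05172989,  0.57275412]), 'torque': array([-0.06368238,  0.02259452,  0.02950185]), 'opening': 0.08800688070625245}
top {'K': array([[356.89289488,   0.        , 255.94909547],
       [  0.        , 356.89289488, 183.66017422],
       [  0.        ,   0.        ,   1.        ]]), 'eye': array([ 0.45526251, -0.07672468,  1.04004639]), 'rotation': array([-2.14238747,  2.16524031, -0.13460554])}
top chimney_top 0.64 [ 0.5572 -0.2119  0.1582]
top chimney_top 0.58 [ 0.5296 -0.3938  0.1614]
top cap_top 0.88 [0.4164 0.2181 0.1296]
top cap_top 0.6 [0.5668 0.2235 0.129 ]
top coping_top 0.7
[... 672 characters left out ...]
, -0.28994045])}
side chimney_top 0.77 [ 0.5313 -0.3911  0.1597]
side chimney_top 0.65 [ 0.5537 -0.2159  0.1585]
side cap_top 0.84 [0.4122 0.2218 0.1276]
side cap_top 0.57 [ 0.5708 -0.0173  0.0035]
side cap_top 0.54 [0.5679 0.2224 0.1278]
side cap_top 0.44 [ 0.5529 -0.2183  0.1606]
side coping_top 0.53 [ 0.5698 -0.0142  0.1105]
side cottage 0.72 [ 0.5554 -0.2147 -0.0013]
side cottage 0.63 [ 5.339e-01 -3.950e-01  3.000e-04]
side tower 0.84 [ 5.690e-01  2.235e-01 -5.000e-04]
side gateway 0.72 [ 0.5695 -0.0142  0.002 ]
side glue 0.68 [0.7453 0.1958 0.0008]
side jar 0.86 [0.3891 0.0206 0.0029]
side jar 0.21 [ 5.685e-01  2.229e-01 -1.000e-04]
side brush 0.56 [ 7.299e-01 -2.140e-01  2.000e-04]
1.0
```

View pics/top0.png

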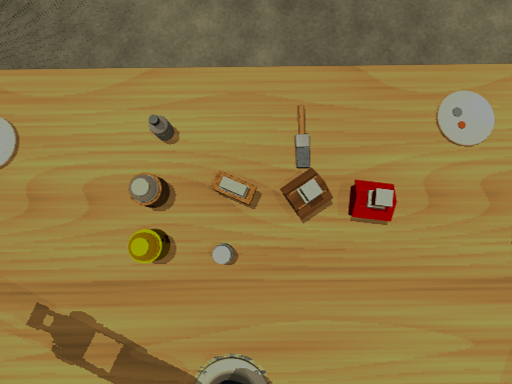

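View pics/side0.png

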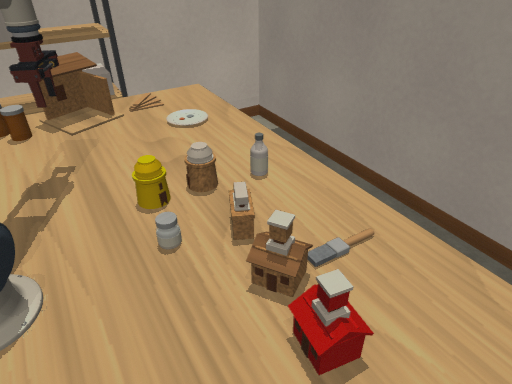

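The brown cottage is at about (305,193) in the top picture, the stone tower at (147,190) and the gateway at (236,187). The red cottage (375,200) and yellow tower (147,246) are the look-alikes to leave alone. I'll go above the cottage's chimney with the fingers closed.

```bash
cat >> h.py <<'E'
from scipy.spatial.transform import Rotation as R
def to(p):
    s=env.state(); r=R.from_rotvec(s['ee_rot'])
    print('t',s['time'],'tcp',np.round(s['tcp_pos'],4),'R',np.round(r.as_matrix(),3).tolist(),'F',np.round(s['ft_force'],2))
    print('shift cm',np.round(100*r.inv().apply(np.array(p)-s['tcp_pos']),2))
E
python3 -c "
from h import *
to([.555,-.214,.2])"
```

```text
t 1.0 tcp [0.2385 0.5506 0.2226] R [[0.398, 0.918, -0.0], [0.918, -0.398, 0.0], [0.0, -0.0, -1.0]] F [ 0.28  0.3  -0.63]
shift cm [-57.58  59.43   2.26]
```

>>> send_rows(increments=[0,-2,2,0,0,0,0,0,-6,6.2,0,0,0,0,0,-10,10.3,0.2,0,0,0,0,-14,14.4,0.4,0,0,0,0,-18,18.6,0.6,0,0,0,0,-22,22.7,0.8,0,0,0,0,-26,26.8,1,0,0,0,0,-30,31,1.2,0,0,0,0,-34,35.1,1.4,0,0,0,0,-38,39.2,1.5,0,0,0,0,-42,43.3,1.6,0,0,0,0,-46,47.5,1.8,0,0,0,0,-50,51.6,2,0,0,0,0,-53,54.7,2.1,0,0,0,0,-55.5,57.3,2.2,0,0,0,0,-57,58.8,2.3,0,0,0,0,-57.6,59.4,2.3,0,0,0,0,-57.6,59.4,2.3,0,0,0,0,-57.6,59.4,2.3,0,0,0])

```text
time: 3.38
tcp_pos: [0.5546, -0.2132, 0.2]
ee_rot: [2.625, 1.725, 0.001]
ft_force: [-0.5, -0.7, -0.4]
opening: 0.0006
```

```bash
python3 -c "
from h import *
to([.555,-.214,.165])
save('wrist','w1.png');save('top','t1.png');save('side','s1.png')
for c in ('wrist','side'):
  for q in ('chimney_top','cottage'):
    for d in env.tip_of(c,q): print(c,q,round(d['confidence'],2),np.round(d['location'],4))
a=cv2.imread('pics/w1.png');b=cv2.imread('pics/s1.png');cv2.imwrite('pics/ws1.png',cv2.resize(np.hstack([a,b]),(800,300)))
"
```

```text
t 3.375 tcp [ 0.5546 -0.2132  0.2   ] R [[0.397, 0.918, 0.0], [0.918, -0.397, 0.0], [0.0, 0.0, -1.0]] F [-0.47 -0.71 -0.44]
shift cm [-0.05  0.07  3.5 ]
wrist chimney_top 0.95 [ 0.5578 -0.2097  0.1585]
wrist chimney_top 0.86 [ 0.5312 -0.3928  0.1609]
wrist cottage 0.68 [ 0.5703 -0.012   0.1155]
wrist cottage 0.66 [ 0.5519 -0.2143  0.0029]
wrist cottage 0.62 [ 0.5298 -0.3919  0.0015]
side chimney_top 0.62 [ 0.5314 -0.3923  0.16  ]
side chimney_top 0.6 [ 0.5541 -0.2122  0.1625]
side cottage 0.62 [ 0.5549 -0.2168 -0.0034]
```

View pics/ws1.png

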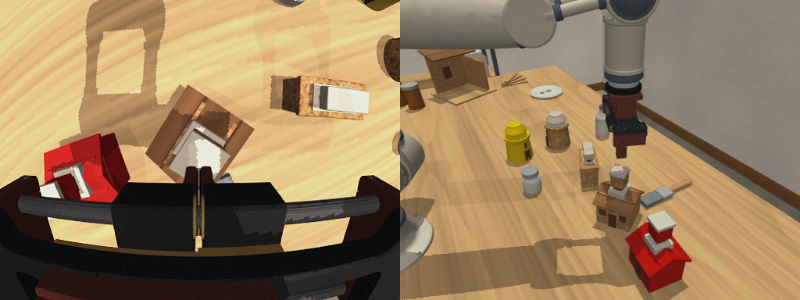

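The wrist view shows the fingertips above the brown chimney's top, at about (205,165). Next I'll lower slowly.

>>> send_rows(increments=[0,0,0,1,0,0,0,0,0,0,2,0,0,0,0,0,0,3,0,0,0,0,0,0,3.5,0,0,0,0,0,0,3.8,0,0,0,0,0,0,4,0,0,0,0,0,0,4.15,0,0,0,0,0,0,4.3,0,0,0,0,0,0,4.45,0,0,0,0,0,0,4.6,0,0,0,0,0,0,4.75,0,0,0,0,0,0,4.85,0,0,0,0,0,0,4.9,0,0,0])

```text
time: 5.35
tcp_pos: [0.5547, -0.2141, 0.1505]
ee_rot: [2.626, 1.724, 0.0]
ft_force: [0.1, 0.2, 3.3]
opening: 0.0003
```

```bash
python3 -c "
from h import *
to([.555,-.214,.146]); print(env.state()['torque'])
save('side','s2.png')
a=cv2.imread('pics/s2.png')[130:330,200:400];cv2.imwrite('pics/s2c.png',cv2.resize(a,(600,600),interpolation=2))
"
```

```text
t 5.35 tcp [ 0.5547 -0.2141  0.1505] R [[0.397, 0.918, 0.0], [0.918, -0.397, -0.0], [-0.0, 0.0, -1.0]] F [0.1  0.24 3.29]
shift cm [0.02 0.02 0.45]
[-0.0123105   0.04356332 -0.03774129]
```

View pics/s2c.png

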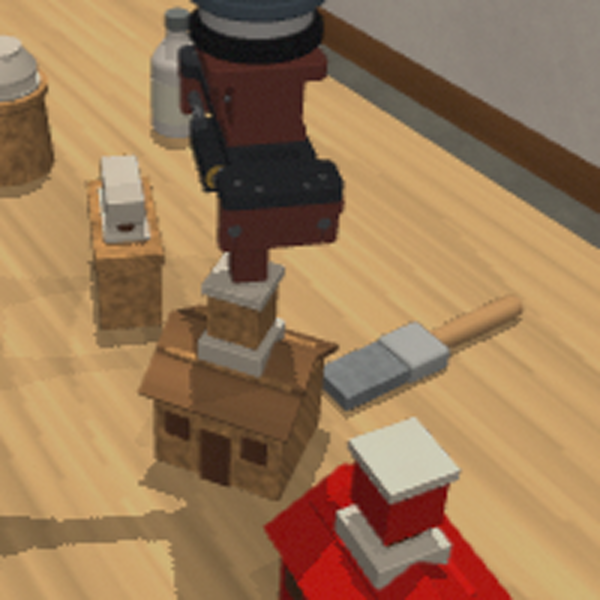

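Fingertip is centred on the chimney at about 3.3 N, which matches the friction. I'll press on until the force shows the pad.

>>> send_rows(increments=[0,0,0,0.1,0,0,0,0,0,0,0.2,0,0,0,0,0,0,0.3,0,0,0,0,0,0,0.35,0,0,0,0,0,0,0.4,0,0,0,0,0,0,0.4,0,0,0])

```text
time: 6.15
tcp_pos: [0.5548, -0.2141, 0.1475]
ee_rot: [2.625, 1.724, 0.001]
ft_force: [-1.3, -0.3, 6.7]
opening: 0.0003
```

>>> send_rows(increments=[0,0,0,0.05,0,0,0,0,0,0,0.1,0,0,0,0,0,0,0.15,0,0,0,0,0,0,0.15,0,0,0])

```text
time: 6.65
tcp_pos: [0.5548, -0.2142, 0.1467]
ee_rot: [2.625, 1.724, 0.001]
ft_force: [-2.8, 1.1, 8.2]
opening: 0.0
```

Force rises about 3 N/mm below 148 mm, so the chimney is home on its pad. I'll go straight up, check it, then move to the tower.

>>> send_rows(increments=[0,0,0,-0.5,0,0,0,0,0,0,-2,0,0,0,0,0,0,-4.5,0,0,0,0,2,-0.8,-4.7,0,0,0,0,6,-2.4,-4.7,0,0,0,0,10,-4,-4.7,0,0,0,0,14,-5.6,-4.7,0,0,0,0,18,-7.2,-4.7,0,0,0,0,22,-8.8,-4.7,0,0,0,0,26,-10.4,-4.7,0,0,0,0,30,-12,-4.7,0,0,0,0,34,-13.6,-4.7,0,0,0,0,37.5,-15,-4.7,0,0,0,0,39.5,-15.8,-4.7,0,0,0,0,40.6,-16.2,-4.7,0,0,0,0,40.6,-16.2,-4.7,0,0,0,0,40.6,-16.2,-4.7,0,0,0])

```text
time: 8.78
tcp_pos: [0.5675, 0.2218, 0.1922]
ee_rot: [2.627, 1.722, -0.0]
ft_force: [0.0, -0.1, 0.5]
opening: 0.0006
```

```bash
python3 -c "
from h import *
to([.567,.223,.135])
save('wrist','w3.png');save('side','s3.png');save('top','t3.png')
for c,q in (('wrist','cap_top'),('wrist','tower'),('side','cap_top'),('side','tower'),('side','chimney_top'),('top','chimney_top'),('side','cottage'),('top','cottage')):
    for d in env.tip_of(c,q): print(c,q,round(d['confidence'],2),np.round(d['location'],4))
a=cv2.imread('pics/w3.png');b=cv2.imread('pics/s3.png')[130:322,130:386];cv2.imwrite('pics/ws3.png',cv2.resize(np.hstack([a,cv2.resize(b,(512,384))]),(800,300)))
"
```

```text
t 8.775 tcp [0.5675 0.2218 0.1922] R [[0.399, 0.917, 0.0], [0.917, -0.399, -0.0], [-0.0, 0.0, -1.0]] F [ 0.04 -0.1   0.48]
shift cm [ 0.09 -0.1   5.72]
wrist cap_top 0.72 [0.417  0.2213 0.1277]
wrist cap_top 0.67 [0.5699 0.2232 0.1285]
wrist tower 0.82 [0.568  0.2253 0.0053]
wrist tower 0.77 [0.4195 0.2242 0.0035]
side cap_top 0.88 [0.4115 0.2208 0.1286]
side cap_top 0.79 [0.5676 0.2239 0.131 ]
side tower 0.93 [0.4194 0.2194 0.0011]
side chimney_top 0.68 [ 0.5281 -0.3907  0.1582]
side chimney_top 0.6 [ 0.553  -0.2173  0.1467]
top chimney_top 0.83 [ 0.5342 -0.3924  0.1611]
top chimney_top 0.64 [ 0.5569 -0.2148  0.1491]
side cottage 0.83 [ 5.316e-01 -3.936e-01 -4.000e-04]
side cottage 0.78 [ 0.5553 -0.2152 -0.0048]
top cottage 0.83 [ 0.555  -0.2148  0.0027]
top cottage 0.7 [ 0.537  -0.3927 -0.0026]
```

View pics/ws3.png

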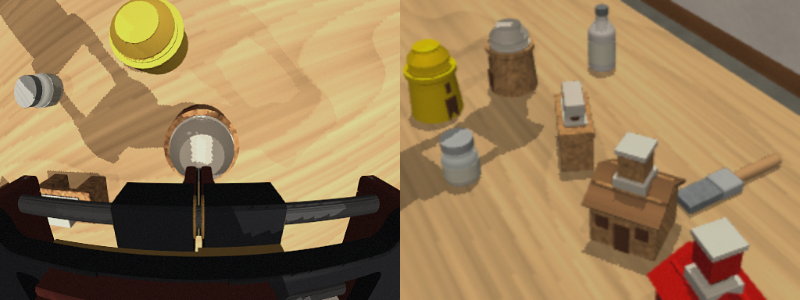

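The chimney now measures about 148 mm and the cottage hasn't moved. The stone tower's cap is under the fingertips, at about (200,150) in the wrist view. Lowering onto the cap.

>>> send_rows(increments=[0,0.1,0,1,0,0,0,0,0.2,0,3,0,0,0,0,0.2,0,4.5,0,0,0,0,0.2,0,5.4,0,0,0,0,0.2,0,5.9,0,0,0,0,0.2,0,6.1,0,0,0,0,0.2,0,6.25,0,0,0,0,0.2,0,6.4,0,0,0,0,0.2,0,6.55,0,0,0,0,0.2,0,6.7,0,0,0,0,0.2,0,6.85,0,0,0,0,0.2,0,7,0,0,0,0,0.2,0,7.15,0,0,0,0,0.2,0,7.2,0,0,0])

```text
time: 11.08
tcp_pos: [0.5683, 0.2247, 0.1201]
ee_rot: [2.626, 1.724, 0.001]
ft_force: [0.6, -0.6, 1.7]
opening: 0.0005
```

>>> send_rows(increments=[0,0,0,0.1,0,0,0,0,0,0,0.2,0,0,0,0,0,0,0.27,0,0,0,0,0,0,0.33,0,0,0,0,0,0,0.33,0,0,0])

```text
time: 11.7
tcp_pos: [0.5683, 0.2248, 0.1176]
ee_rot: [2.626, 1.724, 0.002]
ft_force: [1.0, 0.4, 6.5]
opening: 0.0008
```

>>> send_rows(increments=[0,0,0,0.05,0,0,0,0,0,0,0.1,0,0,0,0,0,0,0.15,0,0,0,0,0,0,0.15,0,0,0])

```text
time: 12.2
tcp_pos: [0.5684, 0.2248, 0.1168]
ee_rot: [2.626, 1.724, 0.002]
ft_force: [-0.3, 0.5, 7.9]
opening: 0.0003
```

The cap is home. Next is the gateway.

>>> send_rows(increments=[0,0,0,-0.5,0,0,0,0,0,0,-2,0,0,0,0,0,0,-4,0,0,0,0,-2,0.9,-5,0,0,0,0,-6,2.7,-5,0,0,0,0,-10,4.4,-5,0,0,0,0,-14,6.2,-5,0,0,0,0,-18,8,-5,0,0,0,0,-20.5,9.1,-5,0,0,0,0,-21.8,9.7,-5,0,0,0,0,-21.8,9.7,-5,0,0,0,0,-21.8,9.7,-5,0,0,0])

```text
time: 13.7
tcp_pos: [0.5705, -0.0132, 0.1654]
ee_rot: [-2.625, -1.725, -0.0]
ft_force: [-0.2, -0.1, -0.1]
opening: 0.0003
```

```bash
python3 -c "
from h import *
to([.5705,-.014,.115])
save('wrist','w4.png');save('side','s4.png')
for c,q in (('wrist','coping_top'),('wrist','gateway'),('side','coping_top'),('side','gateway'),('side','cap_top'),('wrist','cap_top'),('side','tower')):
    for d in env.tip_of(c,q): print(c,q,round(d['confidence'],2),np.round(d['location'],4))
# gateway yaw from the first top picture
r=env.outline_of('wrist','coping_top')
for d in r: print(d['confidence'],cv2.minAreaRect(np.argwhere(d['region'])[:,::-1].astype(np.float32)))
a=cv2.imread('pics/w4.png');b=cv2.imread('pics/s4.png')[130:322,130:386];cv2.imwrite('pics/ws4.png',cv2.resize(np.hstack([a,cv2.resize(b,(512,384))]),(800,300)))
"
```

```text
t 13.7 tcp [ 0.5705 -0.0132  0.1654] R [[0.397, 0.918, 0.0], [0.918, -0.397, 0.0], [0.0, -0.0, -1.0]] F [-0.21 -0.09 -0.14]
shift cm [-0.07  0.04  5.04]
wrist coping_top 0.82 [ 0.5701 -0.0133  0.1145]
wrist coping_top 0.29 [ 0.3921  0.0226 -0.001 ]
wrist gateway 0.77 [ 0.5712 -0.0157  0.0007]
side coping_top 0.58 [ 0.5705 -0.0118  0.1119]
side gateway 0.87 [ 0.5706 -0.0127  0.0024]
side cap_top 0.93 [0.4116 0.2228 0.1288]
side cap_top 0.7 [0.5659 0.2218 0.1191]
wrist cap_top 0.81 [0.5724 0.2272 0.1211]
side tower 0.93 [0.4176 0.2206 0.001 ]
side tower 0.64 [ 0.5677  0.2231 -0.0025]
0.94 ((253.5, 201.0), (42.0, 91.0), 90.0)
```

View pics/ws4.png

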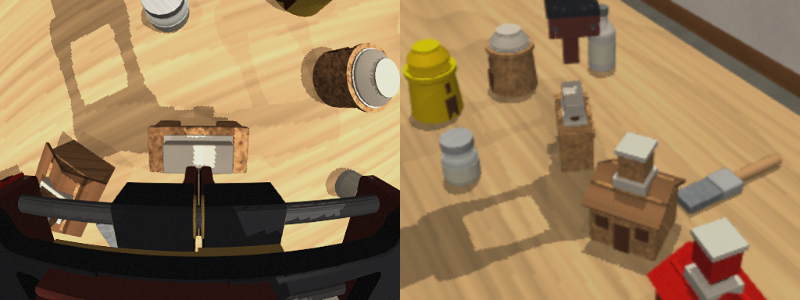

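The coping is aligned with the fingers, at about (200,155) in the wrist view, and the cap measures about 119 mm. Lowering onto the coping.

>>> send_rows(increments=[0,0,0,1,0,0,0,0,0,0,2.5,0,0,0,0,0,0,4,0,0,0,0,0,0,4.8,0,0,0,0,0,0,5.1,0,0,0,0,0,0,5.25,0,0,0,0,0,0,5.4,0,0,0,0,0,0,5.55,0,0,0,0,0,0,5.7,0,0,0,0,0,0,5.85,0,0,0,0,0,0,6,0,0,0,0,0,0,6.15,0,0,0,0,0,0,6.3,0,0,0,0,0,0,6.35,0,0,0])

```text
time: 15.95
tcp_pos: [0.5707, -0.0139, 0.1018]
ee_rot: [2.626, 1.724, 0.001]
ft_force: [1.3, -0.3, 2.6]
opening: 0.0005
```

>>> send_rows(increments=[0,0,0,0.1,0,0,0,0,0,0,0.2,0,0,0,0,0,0,0.27,0,0,0,0,0,0,0.34,0,0,0,0,0,0,0.34,0,0,0])

```text
time: 16.58
tcp_pos: [0.5707, -0.0139, 0.0993]
ee_rot: [2.626, 1.724, 0.001]
ft_force: [1.6, 0.2, 6.3]
opening: 0.0007
```

>>> send_rows(increments=[0,0,0,0.05,0,0,0,0,0,0,0.1,0,0,0,0,0,0,0.15,0,0,0,0,0,0,0.15,0,0,0])

```text
time: 17.08
tcp_pos: [0.5708, -0.0139, 0.0985]
ee_rot: [2.625, 1.724, 0.002]
ft_force: [-0.3, 0.4, 8.8]
opening: 0.0009
```

>>> send_rows(increments=[0,0,0,-0.5,0,0,0,0,0,0,-2,0,0,0,0,0,0,-5,0,0,0,0,0,0,-10,0,0,0,0,0,0,-14,0,0,0,0,0,0,-15,0,0,0,0,0,0,-15,0,0,0,0,0,0,-15,0,0,0])

```text
time: 18.08
tcp_pos: [0.5699, -0.0138, 0.2444]
ee_rot: [-2.624, -1.723, 0.005]
ft_force: [0.1, 0.0, -0.4]
opening: 0.0004
```

```bash
python3 -c "
from h import *
to([.5705,-.014,.115])
save('side','s5.png');save('wrist','w5.png');save('top','t5.png')
for c in ('wrist','side','top'):
 for q in ('chimney_top','cap_top','coping_top','cottage','tower','gateway','glue','jar','brush'):
    for d in env.tip_of(c,q): print(c,q,round(d['confidence'],2),np.round(d['location'],4))
a=cv2.imread('pics/w5.png');b=cv2.imread('pics/s5.png')[130:322,130:386];cv2.imwrite('pics/ws5.png',cv2.resize(np.hstack([a,cv2.resize(b,(512,384))]),(800,300)))
"
```

```text
t 18.075 tcp [ 0.5699 -0.0138  0.2444] R [[0.397, 0.918, -0.004], [0.918, -0.397, 0.0], [-0.001, -0.004, -1.0]] F [ 0.08  0.   -0.44]
shift cm [ 0.03  0.11 12.94]
wrist chimney_top 0.95 [ 0.5561 -0.2074  0.1489]
wrist cap_top 0.8 [0.5694 0.2245 0.1172]
wrist coping_top 0.74 [ 0.5711 -0.0152  0.1037]
wrist cottage 0.68 [ 0.5487 -0.2136  0.0016]
wrist cottage 0.63 [ 0.5287 -0.3925  0.0033]
wrist tower 0.83 [0.4177 0.2218 0.0024]
wrist tower 0.78 [ 0.5657  0.2275 -0.    ]
wrist gateway 0.81 [ 0.5711 -0.0153 -0.0009]
wrist glue 0.74 [ 0.7476  0.2013 -0.    ]
wrist jar 0.73 [ 0.3882  0.0195 -0.0018]
side chimney_top 0.63 [ 0.5287 -0.3884  0.1586]
side chimney_top 0.59 [ 0.554  -0.2144  0.1482]
side cap_top 0.84 [0.4133 0.2201 0.1292]
side cap_top 0.63 [0.5672 0.2261 0.12  ]
side cap_top 0.46 [ 0.7311 -0.2144  0.0025]
side coping_top 0.74 [ 0.5736 -0.011   0.0993]
side cottage 0.88 [ 0.5549 -0.216  -0.0046]
side cottage 0.64 [ 5.312e-01 -3.930e-01  4.000e-04]
side tower 0.65 [ 0.418   0.2207 -0.0024]
side gateway 0.58 [ 0.5708 -0.0143  0.0028]
side glue 0.89 [7.451e-01 1.943e-01 2.000e-04]
side jar 0.78 [0.3892 0.0157 0.0005]
side brush 0.69 [ 7.308e-01 -2.159e-01  7.000e-04]
top chimney_top 0.73 [ 0.5565 -0.2121  0.1474]
top chimney_top 0.62 [ 0.5302 -0.3908  0.1612]
top cap_top 0.97 [0.4144 0.2187 0.1292]
top cap_top 0.92 [0.5684 0.2245 0.1181]
top cottage 0.83 [ 0.5342 -0.3927 -0.0024]
top cottage 0.69 [ 0.5548 -0.2138  0.0038]
top cottage 0.35 [0.5708 0.2231 0.1174]
top tower 0.92 [5.667e-01 2.245e-01 1.000e-04]
top tower 0.9 [0.4174 0.2185 0.0009]
top gateway 0.59 [ 0.5655 -0.0104  0.0028]
top gateway 0.18 [ 0.5526 -0.2138  0.1451]
top jar 0.61 [ 3.914e-01  2.030e-02 -1.000e-04]
top brush 0.55 [ 0.7323 -0.2111 -0.0009]
```

View pics/ws5.png

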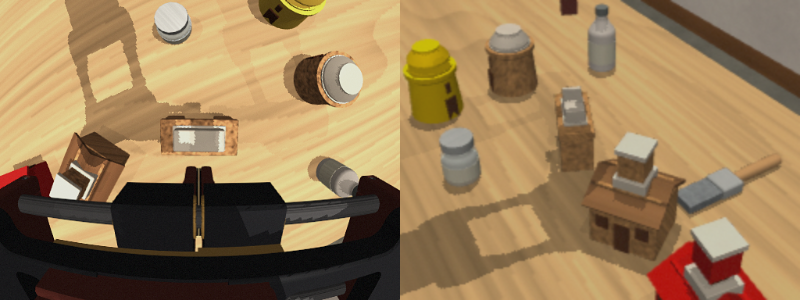

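All three pieces are seated, the buildings and bystanders haven't moved, and the arm is clear. Handing in.

```bash
python3 -c "
from h import *
print(env.close_job(), env.state()['time'])"
```

```text
the job is handed in; nothing more can be done
the job is handed in; nothing more can be done
```

I tapped the chimney, then the cap, then the coping block down with the closed fingertips, in that order. I handed the job in a little after 18 s, with the arm lifted clear and about 0 N on the tool.

| Piece | Force while sliding (friction) | Force at the end, on the sprung pad | Fingertip at the deepest press | Home height |
|---|---|---|---|---|
| Chimney | about 3 N | 8.2 N | 146.7 mm | 148 mm |
| Cap | 1.7 N | 7.9 N | 116.8 mm | 118 mm |
| Coping block | 2.6 N | 8.8 N | 98.5 mm | 100 mm |

- **Pieces home:** each one was pressed 1–1.5 mm past home onto its pad, and the force kept rising there. The cameras afterwards put the tops at about 148, 118 and 101 mm.
- **Scene undisturbed:** the buildings, glue bottle, jar and brush measured where they began, within the few millimetres the networks can resolve. I did not touch either look-alike.
- **Disagreements:** single readings differed by a few millimetres. The wrist view put the coping at 103.7 mm and the side view at 99.3 mm. The wrist view also placed the chimney about 6 mm off in y from the other cameras. I relied on the force and fingertip height instead.
- **Not seen:** the last top view did not find the glue bottle or the coping block, but the side and wrist views showed both.

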